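# Check a flange hub for chips with the magnet wand and cap it

## Task

Take the red-handled magnetic pick-up wand from its rest and dip its magnet tip into the open steel hub, down to within 15 mm of the hub's floor, to check it for stray chips; then lay the wand back down on both forks of its rest. After that, set the yellow protective cap on the hub, seated fully and level on the rim. Put both down gently rather than dropping them, do not shove the hub aside, and leave the other goods on the bench alone.

Things in the scene. Friction and masses are not known exactly. Their poses are not given: they have to be found in the camera images.
- hub: The open steel hub flange, standing loose on the bench, 1.4 kg: a round base plate 120 mm in diameter and 10 mm thick, with six dark bolt holes, and on it an upright open cup 84 mm in outer and 68 mm in inner diameter. Overall height 55 mm, cup 44 mm deep. The only open cup of this kind. Origin: centre of its underside; z up.
- hub_floor (a point): Centre of the cup's inner floor, 11 mm above the hub's underside. z up.
- hub_rim (a point): Centre of the cup's mouth, at rim height, 55 mm above the hub's underside.
- wand: Loose magnet wand, 0.08-0.17 kg: level red handle 170 mm long (x), 14 wide (y), 16 high (z), black band at its tail (-x); at its +x end an 8 mm steel rod runs on and bends down to a dark magnet head, 18 mm diameter, 20 long. Origin: handle centre; x from tail to tip, z up. Centre of mass about 25 mm towards +x. Starts level on both forks of the rest, origin about 120 mm over the bench.
- wand_tip (a point): Centre of the lower end face of the wand's magnet head: 120 mm along +x and 90 mm below the wand's origin.
- rest: Grey fixed wand rest: base 140 (x) by 90 (y) by 12 mm, two forks 12 mm thick at x = -50 and +50 mm. Each has a flat seat 20 mm wide, 112 mm above the bench, between black flared cheeks that open to 48 mm and rise to 136 mm. Origin: centre of its underside; x along the resting handle from tail to tip, z up. A resting wand's origin is 120 mm straight above this origin.
- cap: Loose yellow cap, 60-130 g: disc 100 mm diameter, 5 thick; under it a centring boss 56 mm diameter, 8 deep (goes inside the cup with 6 mm play, the disc lying on the rim); on top a black knob 26 mm diameter, 30 high. Starts on the bench on its boss. Origin: centre of the boss's underside, z up; disc top at 13 mm, knob top at 43. Seated, its origin is 47 mm above the hub's underside.
- cap_grip (a point): On the axis of the cap's knob, 33 mm above the cap's origin (20 mm above the disc top, 10 mm below the knob top): a place to grip.
- capped_hub: A second steel hub like the first, already closed with its yellow cap (90 mm high overall): leave alone. Origin: centre of its underside.
- gasket: Black rubber ring 96 mm in diameter, 6 mm thick, flat on the bench: leave alone. Origin: centre of its underside.
- flange_stack: Stack of six steel discs, 116 mm in diameter, 60 mm high: leave alone. Origin: centre of its underside.
- can: Green can, 60 mm in diameter, 160 mm high: leave alone. Origin: centre of its underside.
- wrench: Steel spanner 180 mm long lying on the bench: leave alone. Origin: its middle, on the bench.
Not all that is in view belongs to the job. Of the things that look like the cap, the largest one is meant. Leave any orange look-alike of the rest alone.

How it is judged:
On the way, in this order (a step that is already met when the one before it is completed fails the run):
1. the held wand's tip is inside the open hub, within 15 mm of its floor (horizontal distance between wand_tip and hub_floor below 0.03 m and z of wand_tip in the frame of hub_floor between -0.006 and 0.015 m and contact force between the fingers and wand above 0.5 N), for 0.2 s.
2. the wand lies still on both forks of its rest, let go (x of wand in the frame of rest between -0.025 and 0.025 m and y of wand in the frame of rest between -0.012 and 0.012 m and z of wand in the frame of rest between 0.115 and 0.125 m and angle between wand's own z axis and vertical below 0.15 rad and linear speed of wand below 0.03 m/s and contact force between the fingers and wand below 0.2 N), for 0.2 s.
3. the cap sits level on the hub's rim, let go (z of cap in the frame of hub between 0.043 and 0.05 m and horizontal distance between cap and hub below 0.009 m and angle between cap's own z axis and vertical below 0.04 rad and linear speed of cap below 0.03 m/s and contact force between the fingers and cap below 0.2 N), for 0.2 s.
At the end, for the whole second after the job is handed in: Wand let go and still on both forks of the rest (within 25 mm along, 12 mm across, 5 mm in height, either way round, lean under 0.15 rad); cap let go and still on the upright hub's rim, centred within 9 mm, its origin 43 to 50 mm over the hub's underside, tilt under 0.04 rad (all of step 2 and all of step 3 and angle between hub's own z axis and vertical below 0.05 rad); the robot touches nothing.
It fails at once if the open hub is shoved more than 30 mm from where it stood (distance of hub from where it was at the start of the episode above 0.03 m).
It fails at once if the cap is dropped (falls free at more than 0.6 m/s) (contact force between the fingers and cap below 0.1 N and linear speed of cap above 0.6 m/s).
It fails at once if the wand is dropped (falls free at more than 0.6 m/s) (contact force between the fingers and wand below 0.1 N and linear speed of wand above 0.6 m/s).
It fails at once if the capped hub, gasket, flange stack, can or spanner is moved more than 30 mm (distance of any of capped_hub, gasket, flange_stack, can, wrench from where it was at the start of the episode above 0.03 m).
It also fails if it takes over 59 s, if anything falls off the work surface, if the arm or the gripper's body presses on something with over 40 N, if the wrist force passes 120 N, or if a joint passes its speed limit or range.

## Robot

A 7-joint arm with a two-finger parallel gripper is mounted at the origin on the work surface. World frame = base frame: x ahead of the robot, y to its left, z up, the work surface at z = 0. Lengths are in m, angles in rad, forces in N, time in s.
With the tool pointing down it reaches from about 0.425 to 0.925 m from the base axis. Payload 6.8 kg.
Tool frame: the origin (TCP) lies at the very end of the fingers, on their centre line; the grasp point (between the pads) lies bot.grip_depth behind it (bot.grip_depth is the distance from the TCP to the grasp point, in m); z points along the fingers, y is the line along which they close (so a half turn about z gives the same grasp; the last joint's range is limited). The gripper opens to 85 mm and grips with 20 to 120 N. Pads are 22 mm wide; open, the fingers measure 114 mm over their backs; the gripper's body (76 mm by 85 mm) begins 54 mm behind the grasp point. The pads swing forward as they close: fully open they stand 13 mm farther back than shut.
Start: joints at [-1.383, 0.477, 0.022, 1.555, -0.011, 1.109, -0.083], TCP at [0.197, 0.646, 0.231] pointing down, gripper open.
Joint ranges: [-2.96, 2.96], [-0.34, 2.1], [-1.41, 1.46], [0.24, 2.44], [-1.37, 4.51], [0.17, 1.92], [-2.96, 2.96]. Speed limits (rad/s): [2.39, 2.39, 3.14, 3.14, 3.14, 3.14, 3.14].

## Interface

Orientations are given as a unit quaternion [w, x, y, z].
In Python, from station import bot gives the robot as it stands.
- The arm moves only by the tool send_rows, never from a script. Its arguments are lists of equal length, an entry for each row: "slide": the shift along the tool's x, y, z in mm, a list of three; "roll": the turn about the tool's z in degrees; "claw": the opening, from 0 (shut) to 1 (fully open). A call has exactly 8 rows; each row is the pose to reach, as a shift and turn from the pose commanded when the call began, along the tool's axes at that moment; what a row does not reach only later rows make up. A row lasts 1/12 s, in which the tool goes at most 41.7 mm and 7.16 degrees, less where a joint would pass 70% of its speed; a pose out of reach is approached as far as the arm can. A call with a gripper value outside its range is refused whole. The fingers move at their own pace and stop on an object; "force" is the grip in N (left out, the last holds). Time passes only in rows, so rows that repeat a pose let the fingers close, or fill a call up. It gives the time, the measured TCP pose, the force, the opening and the grip force at its end, in the units of the state.
- bot.get_obs(): the state, without advancing time (a new reading comes with each control period).
- bot.read_camera(name): name is "side" or "top" or "wrist"; returns the picture (384x512x3 uint8, red, green, blue); there is no depth.
- bot.camera_model(name): a dict with "camera_matrix" (3x3 intrinsics, pixels), "camera_from_world" (4x4, takes a point from world to camera coordinates). Camera axes: x right, y down, z forward; pixel columns grow to the right and rows downward; lengths in m; the calibration is good to about 2 mm. A picture is of the moment at which its call begins: read the wrist's pose just before it. camera_model takes no time and is no camera call; for the wrist camera it gives the pose at the moment of the call.
- bot.hand_in(): hands the job in; it is judged then, once.
The state is a dict: "t": time; "q": joint angles; "joint_vel": joint speeds; "joint_torque": joint torques, N m; "eef_pos": TCP position; "tool_rot": TCP orientation; "contact_force": force on the tool from outside, world axes, zero at the start; "torque": the same for the moment, N m; "gripper_width": opening from 0.0 (shut) to 1.0 (fully open); "grasp_force": force on a finger pad.
Only numpy, scipy, OpenCV 4.12 (cv2) and the standard library are available. Lean on these libraries where they do the work, as an engineer would, in place of code of your own. Each camera call takes 0.05 s, during which the arm holds its last target. There are 200 camera calls.

## Working session

There is one attempt and no reset: what is moved stays moved. The work goes in short steps, Python scripts to look and compute and a tool call to move; the robot and the scene stay as the last step left them, time stands still between calls to the robot, and variables do not carry over. Pictures are saved under pics/ and viewed, at most 10 in all, crops included, and the job is handed in when it is done.

Besides the shell and the picture viewer there is one more tool, called after "Request:" as a command line: name --pt "numbers of a row" for each row, then --argument value for the rest. send_rows: Moves the arm, as the interface text tells. Its arguments: {"type":"object","properties":{"slide":{"type":"array","items":{"type":"array","items":{"type":"number"}}},"roll":{"type":"array","items":{"type":"number"}},"claw":{"type":"array","items":{"type":"number"}},"force":{"type":"number"}},"required":["slide","roll","claw"]}

```bash
mkdir -p pics; ls; python3 - <<'E'
from station import bot
import cv2,numpy as np
np.set_printoptions(precision=4,suppress=True)
print(bot.get_obs(),bot.grip_depth)
for n in ("top","side"):
    im=bot.read_camera(n); np.save(f"pics/{n}0.npy",im); cv2.imwrite(f"pics/{n}0.png",im[:,:,::-1]); m=bot.camera_model(n); print(n,m)
    
E
```

```text
pics
{'t': 0.0, 'q': array([-1.3831,  0.4778,  0.0223,  1.5564, -0.0115,  1.1093, -0.0831]), 'joint_vel': array([-0.0003, -0.0001,  0.0022,  0.0003,  0.0006, -0.0012,  0.001 ]), 'joint_torque': array([ -0.0001, -59.6443,   1.6079, -28.1204,   0.0124,   0.0091,
         0.    ]), 'eef_pos': array([0.1966, 0.6451, 0.2304]), 'tool_rot': array([-0.0001,  0.1473,  0.9891, -0.0009]), 'contact_force': array([ 0.2347, -0.0109,  0.4131]), 'torque': array([ 0.0056, -0.0384, -0.0681]), 'grasp_force': 0.0, 'gripper_width': 1.0011718095526632} 0.0187
top {'camera_matrix': array([[384.5565,   0.    , 252.2819],
       [  0.    , 384.5565, 199.2193],
       [  0.    ,   0.    ,   1.    ]]), 'camera_from_world': array([[-0.0049, -0.9996, -0.0291,  0.0388],
       [-0.9936,  0.0082, -0.113 ,  0.5074],
       [ 0.1131,  0.0284, -0.9932,  1.0771],
       [ 0.    ,  0.    ,  0.    ,  1.    ]])}
side {'camera_matrix': array([[462.6618,   0.    , 257.9218],
       [  0.    , 462.6618, 188.4389],
       [  0.    ,   0.    ,   1.    ]]), 'camera_from_world': array([[ 0.9568, -0.2906, -0.0114, -0.5024],
       [-0.1972, -0.6196, -0.7597,  0.2101],
       [ 0.2137,  0.7292, -0.6501,  1.286 ],
       [ 0.    ,  0.    ,  0.    ,  1.    ]])}
```

View pics/top0.png

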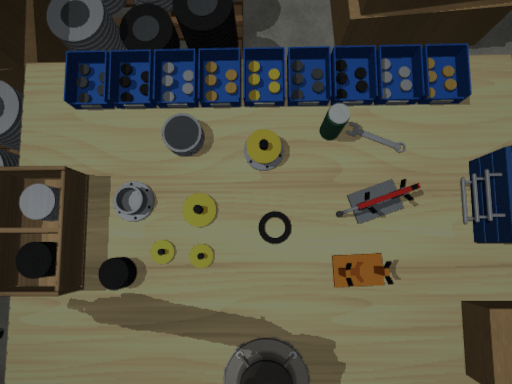

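View pics/side0.png

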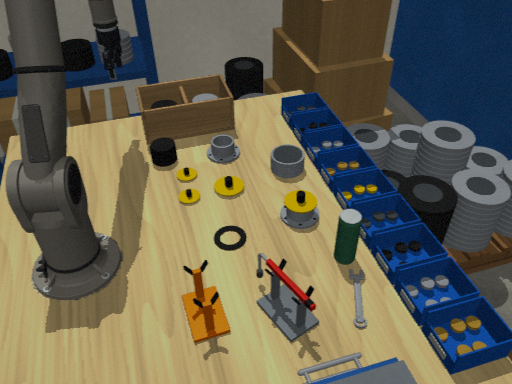

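The top view shows the open hub at (133,201) and the wand on the grey rest, with its magnet at (340,213) and its tail at (418,187).

**What could be mistaken for something else (top view pixels):**
- **Cap:** yellow discs at (199,210), (163,251) and (201,256), plus the one on the capped hub at (264,150). I choose the largest loose one, (199,210).
- **Hub:** the cup on a base plate with bolt holes at (133,201), the grey bowl-like ring at (183,135) and the capped hub at (264,150). I choose (133,201).
- **Rest:** grey at (376,201) and the orange look-alike at (360,270). I choose the grey one.

```bash
cat > h.py <<'E'
import numpy as np,cv2
from scipy.spatial.transform import Rotation as R
np.set_printoptions(precision=4,suppress=True)
def ray(m,px):
    K=m["camera_matrix"];T=m["camera_from_world"];Rm=T[:3,:3]
    return -Rm.T@T[:3,3], Rm.T@np.linalg.inv(K)@np.array([px[0],px[1],1.])
def plane(m,px,z):
    o,d=ray(m,px); return o+d*(z-o[2])/d[2]
def tri(m1,p1,m2,p2):
    o,d=ray(m1,p1);u,e=ray(m2,p2)
    s=np.linalg.lstsq(np.c_[d,-e],u-o,rcond=None)[0]
    a,b=o+d*s[0],u+e*s[1]; return (a+b)/2,np.linalg.norm(a-b)
def proj(m,p):
    c=m["camera_from_world"]@np.r_[p,1]; c=m["camera_matrix"]@c[:3]; return c[:2]/c[2]
def mask(im,col):
    h=cv2.cvtColor(im,cv2.COLOR_RGB2HSV); H,S,V=[h[...,i].astype(int) for i in range(3)]
    if col=="red": return (((H<6)|(H>172))&(S>170)&(V>90)).astype(np.uint8)
    if col=="yellow": return ((H>24)&(H<34)&(S>190)&(V>90)).astype(np.uint8)
    if col=="grey": return ((S<60)&(V>60)).astype(np.uint8)
def blobs(mk,amin=20):
    n,l,s,c=cv2.connectedComponentsWithStats(mk)
    return [(s[i,4],c[i],s[i,:4],l==i) for i in range(1,n) if s[i,4]>=amin]
E
python3 - <<'E'
from h import *; from station import bot
M={n:bot.camera_model(n) for n in("top","side")}; I={n:np.load(f"pics/{n}0.npy") for n in M}
for n in M:
  for c in("red","yellow"):
    for a,ce,b,_ in blobs(mask(I[n],c),40): print(n,c,a,ce,b)
  x0,y0,x1,y1=(105,175,165,225) if n=="top" else (195,125,250,170)
  for a,ce,b,_ in blobs(mask(I[n][y0:y1,x0:x1],"grey"),40): print(n,"hub grey",a,ce+[x0,y0],b+[x0,y0,0,0])
m=M["top"]
b=max((b for b in blobs(mask(I["top"],"red"))),key=lambda t:t[0])
ys,xs=np.nonzero(b[3]); r=cv2.minAreaRect(np.c_[xs,ys].astype(np.float32)); bp=cv2.boxPoints(r); print("red box",bp,r)
for p in bp: print(plane(m,p,.128))
print("cap",plane(m,(199,210),.013),"hub",plane(m,(130,200),.055))
t=[cv2.resize(I["top"][y:y+66,x:x+90],None,fx=4,fy=4,interpolation=cv2.INTER_CUBIC) for x,y in((95,170),(170,180),(335,170))]
t.append(cv2.resize(I["side"][245:345,245:335],(360,264)))
cv2.imwrite("pics/crop.png",np.vstack([np.hstack(t[:2]),np.hstack(t[2:])])[...,::-1])
E
```

```text
top red 265 [384.7585 197.1396] [358 186  54  23]
top hub grey 1091 [133.2053 202.5674] [113 180  40  45]
side red 293 [287.1365 279.6041] [267 259  42  41]
side yellow 165 [186.2545 174.4   ] [177 168  20  13]
side yellow 382 [228.555  186.4817] [214 176  30  20]
side yellow 55 [359.0545 188.9091] [355 185   9   9]
side yellow 57 [371.193  188.1579] [367 185  10   8]
side yellow 193 [189.0363 196.1036] [179 189  21  14]
side yellow 483 [300.1014 201.9565] [284 190  33  23]
side hub grey 705 [222.3915 148.966 ] [206 134  34  29]
red box [[357.6677 204.0585]
 [410.1323 185.5416]
 [411.7754 190.197 ]
 [359.3108 208.7139]] ((384.7215576171875, 197.1277313232422), (4.936830997467041, 55.63642501831055), 70.55996704101562)
[ 0.4815 -0.2408  0.128 ]
[ 0.5288 -0.3778  0.128 ]
[ 0.5165 -0.3814  0.128 ]
[ 0.4694 -0.2446  0.128 ]
cap [0.4791 0.1918 0.013 ] hub [0.5053 0.3816 0.055 ]
```

View pics/crop.png

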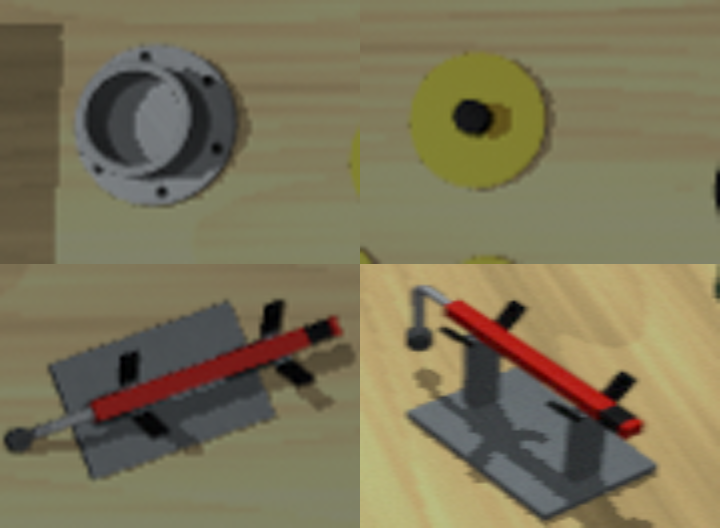

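The crop confirms the choices: the open cup with bolt holes, the large yellow cap, and the wand on the grey rest with its tail to the right. The hub rim centre is about (128.5,200.7), the cap (199.5,210) and the handle ends (358.5,206) and (420,185), all in top view pixels.

```bash
cat >> h.py <<'E'
def goto(bot,p,y=None):
    """print slide mm / roll deg from current pose to TCP p with tool y axis heading y (deg, mod 180)"""
    o=bot.get_obs(); Rt=R.from_quat(np.roll(o["tool_rot"],-1)).as_matrix()
    cur=np.degrees(np.arctan2(Rt[1,1],Rt[0,1])); roll=0
    if y is not None: roll=-((y-cur+90)%180-90)
    print("t",round(o["t"],2),"tcp",o["eef_pos"],"yhead",round(cur,2),"slide",Rt.T@(np.array(p)-o["eef_pos"])*1e3,"roll",roll,"q7",o["q"][6])
E
python3 - <<'E'
from h import *; from station import bot
M={n:bot.camera_model(n) for n in("top","side")}
a=plane(M["top"],(358.5,206),.124);b=plane(M["top"],(420,185.3),.124)
print(a,b,np.linalg.norm(a-b)); u=(a-b)/np.linalg.norm(a-b); c=(a+b)/2
print("tri",tri(M["top"],(358.5,206),M["side"],(267.5,262)),tri(M["top"],(420,185.3),M["side"],(312,306)))
print("c",c,"u",u,np.degrees(np.arctan2(u[1],u[0])),"head@.05",plane(M["top"],(339.5,214),.05),"pred",c+.12*u)
h=plane(M["top"],(128.5,200.7),.055);print("hub rim",h,"base",plane(M["top"],(134.3,201.3),.01)); print("proj hub rim to side",proj(M["side"],h))
print("cap",plane(M["top"],(199.5,210),.013),proj(M["side"],plane(M["top"],(199.5,210),.013)))
g=c+.02*u
goto(bot,(.42,.42,.30)); goto(bot,(.45,.1,.30)); goto(bot,(g[0],g[1],.30),np.degrees(np.arctan2(u[1],u[0]))+90)
E
```

```text
[ 0.4768 -0.2438  0.124 ] [ 0.5298 -0.4048  0.124 ] 0.16951100868338834
tri (array([ 0.477 , -0.2456,  0.116 ]), np.float64(0.0011851256566580112)) (array([ 0.5291, -0.4037,  0.1265]), np.float64(0.00052035525325201))
c [ 0.5033 -0.3243  0.124 ] u [-0.3124  0.9499  0.    ] 108.2043798336299 head@.05 [ 0.4617 -0.2086  0.05  ] pred [ 0.4658 -0.2103  0.124 ]
hub rim [0.5034 0.3858 0.055 ] base [0.5065 0.3845 0.01  ]
proj hub rim to side [220.2442 140.4509]
cap [0.479  0.1904 0.013 ] [227.6175 184.7222]
t 0.1 tcp [0.1966 0.6452 0.2304] yhead 73.05 slide [-279.3243 -150.3993  -69.3218] roll 0 q7 -0.08311732251843965
t 0.1 tcp [0.1966 0.6452 0.2304] yhead 73.05 slide [-401.3019 -447.7563  -68.8202] roll 0 q7 -0.08311732251843965
t 0.1 tcp [0.1966 0.6452 0.2304] yhead 73.05 slide [-564.4328 -821.7274  -68.1882] roll 54.84772163761966 q7 -0.08311732251843965
```

Request:
send_rows --pt "-35 -19 -9" --pt "-70 -38 -18" --pt "-105 -56 -27" --pt "-140 -75 -35" --pt "-175 -94 -44" --pt "-210 -113 -53" --pt "-245 -132 -61" --pt "-280 -150 -70" --roll '[7,14,21,28,35,42,49,55]' --claw '[1,1,1,1,1,1,1,1]' --force 40

```text
t: 0.77
eef_pos: [0.4217, 0.4186, 0.3014]
tool_rot: [-0.0, 0.59, 0.807, -0.0]
contact_force: [0.5, 0.3, -0.0]
gripper_width: 0.995
grasp_force: 0.0
```

Request:
send_rows --pt "-39 -9 0" --pt "-78 -18 0" --pt "-118 -26 0" --pt "-157 -35 0" --pt "-196 -44 0" --pt "-235 -53 0" --pt "-275 -62 0" --pt "-314 -71 0" --roll '[0,0,0,0,0,0,0,0]' --claw '[1,1,1,1,1,1,1,1]'

```text
t: 1.43
eef_pos: [0.4502, 0.0979, 0.3011]
tool_rot: [-0.0, 0.587, 0.809, 0.0]
contact_force: [1.1, -0.7, -0.5]
gripper_width: 1.003
grasp_force: 0.0
```

```bash
python3 - <<'E'
from h import *; from station import bot
goto(bot,(.497,-.305,.30),18.2)
m=bot.camera_model("wrist"); print(m)
E
```

```text
t 1.43 tcp [0.4502 0.0979 0.3011] yhead 18.05 slide [-397.5632  -80.3044    1.0016] roll -0.14788937964371485 q7 -0.006907816729038527
{'camera_matrix': array([[268.3368,   0.    , 257.2282],
       [  0.    , 268.3368, 189.019 ],
       [  0.    ,   0.    ,   1.    ]]), 'camera_from_world': array([[ 0.9506,  0.3104,  0.0011, -0.4587],
       [ 0.2991, -0.917 ,  0.2641, -0.0972],
       [ 0.083 , -0.2507, -0.9645,  0.433 ],
       [ 0.    ,  0.    ,  0.    ,  1.    ]])}
```

Request:
send_rows --pt "-40 -8 0" --pt "-80 -16 0" --pt "-120 -24 0" --pt "-160 -32 0" --pt "-200 -40 0" --pt "-240 -48 0" --pt "-280 -57 0" --pt "-320 -65 0" --roll '[0,0,0,0,0,0,0,0]' --claw '[1,1,1,1,1,1,1,1]'

```text
t: 2.1
eef_pos: [0.4876, -0.2261, 0.3013]
tool_rot: [-0.0, 0.587, 0.809, 0.0]
contact_force: [1.0, 0.9, 0.1]
gripper_width: 0.999
grasp_force: 0.0
```

Request:
send_rows --pt "-25 -5 0" --pt "-50 -10 0" --pt "-78 -16 0" --pt "-78 -16 0" --pt "-78 -16 0" --pt "-78 -16 0" --pt "-78 -16 0" --pt "-78 -16 0" --roll '[0,0,0,0,0,0,0,0]' --claw '[1,1,1,1,1,1,1,1]'

```text
t: 2.77
eef_pos: [0.4973, -0.302, 0.3012]
tool_rot: [-0.0, 0.587, 0.81, 0.0]
contact_force: [0.2, 0.5, -0.3]
gripper_width: 1.0
grasp_force: 0.0
```

```bash
python3 - <<'E'
from h import *; from station import bot
m=bot.camera_model("wrist"); im=bot.read_camera("wrist"); np.save("pics/w1.npy",im)
c0=np.array([.5033,-.3243,.124]);u0=np.array([-.3124,.9499,0]); print("exp px",proj(m,c0+.085*u0),proj(m,c0-.085*u0))
for a,ce,b,mk in blobs(mask(im,"red"),200):
    ys,xs=np.nonzero(mk); r=cv2.minAreaRect(np.c_[xs,ys].astype(np.float32)); P=[plane(m,p,.128) for p in cv2.boxPoints(r)]
    print(a,b,r); print(np.array(P))
cv2.imwrite("pics/w1.png",im[...,::-1])
goto(bot,(.497,-.305,.30),18.2)
E
```

```text
exp px [255.8367 120.3816] [256.0191 253.0871]
1279 [250 119  13 119] ((256.33642578125, 178.0029754638672), (118.10774230957031, 11.325399398803711), 88.9583740234375)
[[ 0.4695 -0.2443  0.128 ]
 [ 0.4817 -0.2401  0.128 ]
 [ 0.5306 -0.3783  0.128 ]
 [ 0.5169 -0.3831  0.128 ]]
t 2.82 tcp [ 0.4973 -0.3022  0.3013] yhead 18.16 slide [-2.5617 -1.1482  1.2824] roll -0.04170239539881493 q7 1.0123972984131875
```

View pics/w1.png

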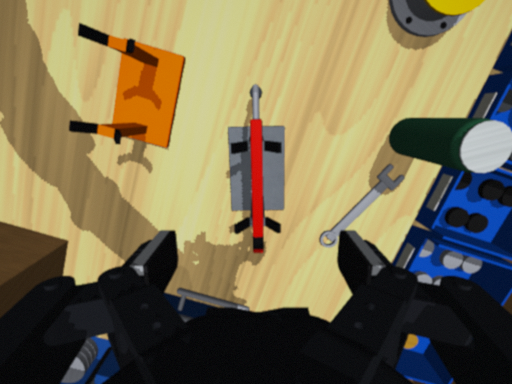

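The wrist view shows the red handle running from (256,120) to (258,250), nearly parallel to the tool's x axis. The fingers straddle it, and the space between the forks is free.

Request:
send_rows --pt "-1 -1 35" --pt "-1 -1 70" --pt "-1 -1 105" --pt "-1 -1 140" --pt "-1 -1 170" --pt "-1 -1 190" --pt "-1 -1 202" --pt "-1 -1 202" --roll '[-0.6,-0.6,-0.6,-0.6,-0.6,-0.6,-0.6,-0.6]' --claw '[1,1,1,1,1,1,1,1]'

```text
t: 3.48
eef_pos: [0.4953, -0.3032, 0.0971]
tool_rot: [-0.002, 0.583, 0.813, -0.0]
contact_force: [0.0, -0.0, -0.1]
gripper_width: 1.001
grasp_force: 0.0
```

Request:
send_rows --pt "0 0 0" --pt "0 0 0" --pt "0 0 0" --pt "0 0 0" --pt "0 0 0" --pt "0 0 0" --pt "0 0 0" --pt "0 0 0" --roll '[0,0,0,0,0,0,0,0]' --claw '[0.6,0.4,0.3,0.2,0.1,0,0,0]' --force 50

```text
t: 4.15
eef_pos: [0.4968, -0.3049, 0.1]
tool_rot: [0.0, 0.583, 0.812, 0.0]
contact_force: [-1.8, -0.7, 5.5]
gripper_width: 0.153
grasp_force: 49.1
```

Request:
send_rows --pt "0 0 0" --pt "0 0 0" --pt "0 0 0" --pt "0 0 0" --pt "0 0 0" --pt "0 0 0" --pt "0 0 0" --pt "0 0 0" --roll '[0,0,0,0,0,0,0,0]' --claw '[0,0,0,0,0,0,0,0]'

```text
t: 4.82
eef_pos: [0.4968, -0.3049, 0.1]
tool_rot: [0.0, 0.583, 0.812, 0.0]
contact_force: [-0.6, 0.9, 5.5]
gripper_width: 0.156
grasp_force: 49.1
```

Request:
send_rows --pt "0 0 -4" --pt "0 0 -12" --pt "0 0 -25" --pt "0 0 -45" --pt "0 0 -70" --pt "0 0 -95" --pt "0 0 -118" --pt "0 0 -130" --roll '[0,0,0,0,0,0,0,0]' --claw '[0,0,0,0,0,0,0,0]'

```text
t: 5.48
eef_pos: [0.4971, -0.3058, 0.233]
tool_rot: [0.002, 0.583, 0.812, 0.0]
contact_force: [-0.2, -0.2, -0.6]
gripper_width: 0.153
grasp_force: 48.8
```

```bash
python3 - <<'E'
from h import *; from station import bot
M={n:bot.camera_model(n) for n in("top","side","wrist")}; I={n:bot.read_camera(n) for n in M}
o=bot.get_obs(); Rt=R.from_quat(np.roll(o["tool_rot"],-1)).as_matrix(); print(o["eef_pos"],Rt[:,0],o["contact_force"],o["grasp_force"])
tip=o["eef_pos"]+Rt@[.1,0,-.02+.09]
print("tip est",tip,{n:proj(M[n],tip) for n in M})
h=np.array([.504,.385]); d=h-tip[:2]; print("to hub",d)
g=o["eef_pos"].copy(); g[:2]+=d; goto(bot,g); print(g)
w=np.hstack([I["wrist"][60:384,130:390],cv2.resize(I["side"][200:350,200:350],(324,324))]); cv2.imwrite("pics/lift.png",w[...,::-1])
E
```

```text
[ 0.4966 -0.3048  0.23  ] [-0.32    0.9474 -0.0008] [ 0.2001 -0.3721 -1.825 ] 48.84629666805267
tip est [ 0.4648 -0.2101  0.1599] {'top': array([348.6495, 209.5111]), 'side': array([258.554 , 240.5604]), 'wrist': array([256.7386,  67.857 ])}
to hub [0.0392 0.5951]
t 5.63 tcp [ 0.4966 -0.3048  0.23  ] yhead 18.66 slide [551.2268 227.5687  -0.0645] roll 0 q7 1.0822709076551968
[0.5359 0.2903 0.23  ]
```

View pics/lift.png

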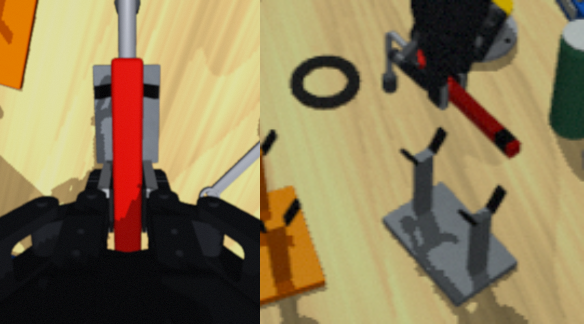

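The wand is held level. The magnet sits near (260,242) in the side view, where I predicted it at (258.5,240.6). I'll carry it to the hub.

Request:
send_rows --pt "15 6 0" --pt "45 19 0" --pt "80 33 0" --pt "117 48 0" --pt "155 64 0" --pt "193 80 0" --pt "231 96 0" --pt "269 111 0" --roll '[0,0,0,0,0,0,0,0]' --claw '[0,0,0,0,0,0,0,0]'

```text
t: 6.3
eef_pos: [0.5142, -0.0121, 0.2278]
tool_rot: [-0.001, 0.583, 0.812, -0.001]
contact_force: [1.5, 0.3, -0.8]
gripper_width: 0.158
grasp_force: 48.8
```

Request:
send_rows --pt "38 16 0" --pt "76 31 0" --pt "114 47 0" --pt "152 63 0" --pt "190 79 0" --pt "228 94 0" --pt "260 108 0" --pt "282 117 0" --roll '[0,0,0,0,0,0,0,0]' --claw '[0,0,0,0,0,0,0,0]'

```text
t: 6.97
eef_pos: [0.5343, 0.2948, 0.2269]
tool_rot: [-0.001, 0.581, 0.814, -0.001]
contact_force: [-0.4, 0.6, -0.1]
gripper_width: 0.158
grasp_force: 48.8
```

Request:
send_rows --pt "0 0 10" --pt "0 0 20" --pt "0 0 30" --pt "0 0 40" --pt "0 0 45" --pt "0 0 50" --pt "0 0 50" --pt "0 0 50" --roll '[0,0,0,0,0,0,0,0]' --claw '[0,0,0,0,0,0,0,0]'

```text
t: 7.63
eef_pos: [0.5363, 0.2898, 0.1793]
tool_rot: [-0.0, 0.584, 0.812, 0.0]
contact_force: [0.4, -1.6, -1.0]
gripper_width: 0.16
grasp_force: 48.9
```

```bash
python3 - <<'E'
from h import *; from station import bot
M={n:bot.camera_model(n) for n in("top","side","wrist")}; I={n:bot.read_camera(n) for n in M}
o=bot.get_obs(); Rt=R.from_quat(np.roll(o["tool_rot"],-1)).as_matrix(); print(o["eef_pos"],Rt[:,0])
tip=o["eef_pos"]+Rt@[.1,0,-.02+.09]
print("tip est",tip,{n:proj(M[n],tip) for n in M})
for n in M: print(n,"rim",proj(M[n],[.5034,.3858,.055]),"base",proj(M[n],[.5045,.385,.01]))
w=np.hstack([cv2.resize(I["wrist"][0:160,180:340],(400,400)),cv2.resize(I["side"][100:200,170:270],(400,400))]); cv2.imwrite("pics/over.png",w[...,::-1])
goto(bot,[.5359,.2903,.18])
E
```

```text
[0.5365 0.2903 0.1799] [-0.3196  0.9475  0.0004]
tip est [0.5046 0.3851 0.11  ] {'top': array([121.6588, 198.0032]), 'side': array([219.6282, 127.3798]), 'wrist': array([257.6846,  68.2799])}
top rim [128.5091 200.686 ] base [134.1063 201.9775]
side rim [220.2568 140.4527] base [221.4079 150.8445]
wrist rim [256.4875  77.1252] base [257.2678  83.9132]
t 7.78 tcp [0.5365 0.2903 0.1799] yhead 18.64 slide [ 0.1903 -0.6068 -0.0921] roll 0 q7 0.016635039897600522
```

View pics/over.png

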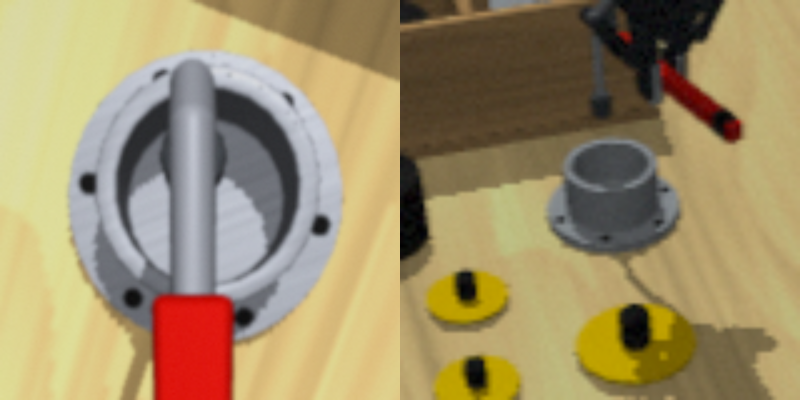

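In the wrist view the rim centre lies at about (263,72) and the base at (262,79), with the magnet seen inside the cup. The hub is about 6 mm further along tool x and y than I thought, so I'll shift first and then dip.

Request:
send_rows --pt "3 3 0" --pt "6 6 0" --pt "6 6 15" --pt "6 6 35" --pt "6 6 55" --pt "6 6 75" --pt "6 6 87" --pt "6 6 92" --roll '[0,0,0,0,0,0,0,0]' --claw '[0,0,0,0,0,0,0,0]'

```text
t: 8.45
eef_pos: [0.539, 0.2979, 0.0854]
tool_rot: [-0.0, 0.583, 0.813, -0.001]
contact_force: [-0.0, -0.8, -1.2]
gripper_width: 0.154
grasp_force: 48.9
```

Request:
send_rows --pt "0 0 0" --pt "0 0 0" --pt "0 0 0" --pt "0 0 0" --pt "0 0 0" --pt "0 0 0" --pt "0 0 0" --pt "0 0 0" --roll '[0,0,0,0,0,0,0,0]' --claw '[0,0,0,0,0,0,0,0]'

```text
t: 9.12
eef_pos: [0.54, 0.2979, 0.0875]
tool_rot: [0.0, 0.583, 0.812, 0.0]
contact_force: [-0.3, 0.1, -0.9]
gripper_width: 0.155
grasp_force: 48.9
```

```bash
python3 - <<'E'
from h import *; from station import bot
M={n:bot.camera_model(n) for n in("top","side","wrist")}; I={n:bot.read_camera(n) for n in M}
o=bot.get_obs(); Rt=R.from_quat(np.roll(o["tool_rot"],-1)).as_matrix(); print(o["eef_pos"],o["contact_force"],o["grasp_force"])
tip=o["eef_pos"]+Rt@[.1,0,-.02+.09]; print("tip est",tip)
w=np.hstack([cv2.resize(I["wrist"][0:160,180:340],(400,400)),cv2.resize(I["side"][100:200,170:270],(400,400))]); cv2.imwrite("pics/dip.png",w[...,::-1])
E
```

```text
[0.5399 0.2978 0.0873] [-0.2508 -0.9033 -1.0104] 48.8546884059906
tip est [0.5079 0.3926 0.0173]
```

View pics/dip.png

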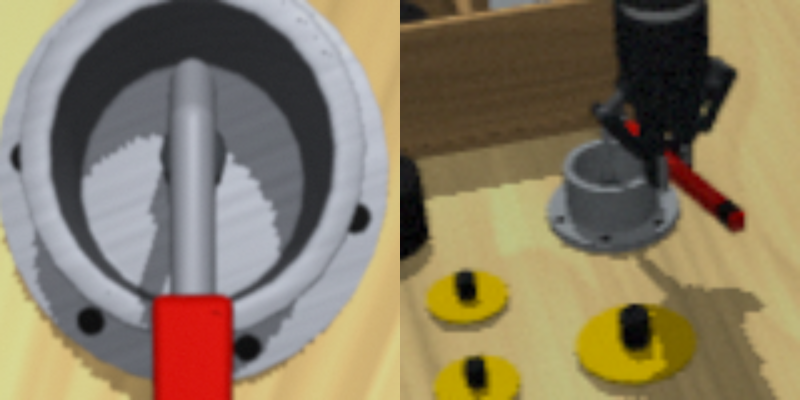

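The tip is about 6 mm above the floor in the middle of the cup, with no contact force. I'll lift out and take the wand back by the reverse of the same shifts.

Request:
send_rows --pt "0 0 -10" --pt "0 0 -28" --pt "0 0 -48" --pt "0 0 -70" --pt "0 0 -92" --pt "0 0 -115" --pt "0 0 -133" --pt "0 0 -142" --roll '[0,0,0,0,0,0,0,0]' --claw '[0,0,0,0,0,0,0,0]'

```text
t: 9.93
eef_pos: [0.5411, 0.2981, 0.2326]
tool_rot: [0.001, 0.583, 0.812, 0.002]
contact_force: [0.2, 0.5, -1.3]
gripper_width: 0.156
grasp_force: 48.8
```

Request:
send_rows --pt "-15 -6 0" --pt "-45 -19 0" --pt "-81 -34 0" --pt "-118 -50 0" --pt "-156 -66 0" --pt "-194 -82 0" --pt "-232 -98 0" --pt "-270 -114 0" --roll '[0,0,0,0,0,0,0,0]' --claw '[0,0,0,0,0,0,0,0]'

```text
t: 10.6
eef_pos: [0.5166, 0.0029, 0.2286]
tool_rot: [-0.001, 0.583, 0.812, -0.0]
contact_force: [0.3, -0.3, -1.8]
gripper_width: 0.148
grasp_force: 48.8
```

Request:
send_rows --pt "-38 -16 0" --pt "-76 -32 0" --pt "-114 -48 0" --pt "-152 -64 0" --pt "-190 -80 0" --pt "-228 -96 0" --pt "-263 -110 0" --pt "-287 -120 0" --roll '[0,0,0,0,0,0,0,0]' --claw '[0,0,0,0,0,0,0,0]'

```text
t: 11.27
eef_pos: [0.4936, -0.3091, 0.2288]
tool_rot: [-0.0, 0.585, 0.811, -0.001]
contact_force: [0.9, -0.5, -1.3]
gripper_width: 0.155
grasp_force: 48.9
```

Request:
send_rows --pt "0 0 0" --pt "0 0 15" --pt "0 0 35" --pt "0 0 55" --pt "0 0 70" --pt "0 0 80" --pt "0 0 80" --pt "0 0 80" --roll '[0,0,0,0,0,0,0,0]' --claw '[0,0,0,0,0,0,0,0]'

```text
t: 11.93
eef_pos: [0.4957, -0.3046, 0.149]
tool_rot: [-0.001, 0.583, 0.812, -0.0]
contact_force: [1.0, -0.2, -0.6]
gripper_width: 0.158
grasp_force: 48.8
```

```bash
python3 - <<'E'
from h import *; from station import bot
goto(bot,[.4968,-.3049,.100],18.66)
im=bot.read_camera("wrist"); s=bot.read_camera("side")
w=np.hstack([cv2.resize(im[60:384,130:390],(400,400)),cv2.resize(s[200:350,220:370],(400,400))]); cv2.imwrite("pics/back.png",w[...,::-1])
E
```

```text
t 11.93 tcp [ 0.4957 -0.3046  0.149 ] yhead 18.63 slide [-0.6366  0.9996 49.001 ] roll -0.028111594800833473 q7 1.1585050688901104
```

View pics/back.png

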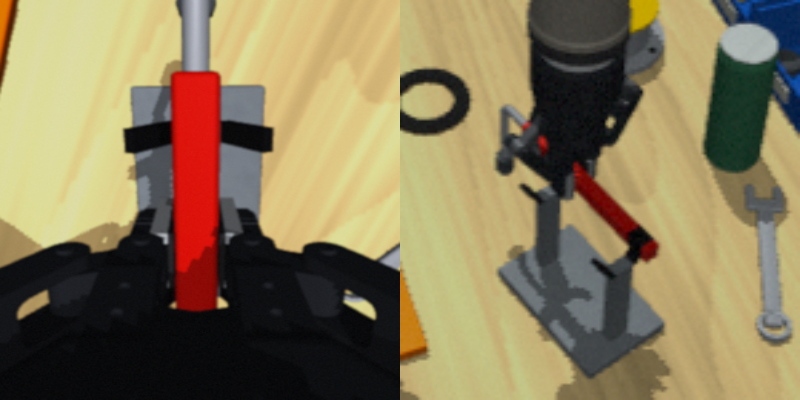

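The handle is centred between the front cheeks in the wrist view (crop x 125–272, handle at 197). I'll lower it gently.

Request:
send_rows --pt "0 1 8" --pt "0 1 16" --pt "0 1 24" --pt "0 1 32" --pt "0 1 39" --pt "0 1 44" --pt "0 1 47" --pt "0 1 49" --roll '[0,0,0,0,0,0,0,0]' --claw '[0,0,0,0,0,0,0,0]'

```text
t: 12.7
eef_pos: [0.497, -0.3044, 0.0999]
tool_rot: [-0.0, 0.583, 0.812, -0.0]
contact_force: [-6.8, 5.6, 22.2]
gripper_width: 0.156
grasp_force: 52.2
```

Request:
send_rows --pt "0 0 0" --pt "0 0 0" --pt "0 0 0" --pt "0 0 0" --pt "0 0 0" --pt "0 0 0" --pt "0 0 0" --pt "0 0 0" --roll '[0,0,0,0,0,0,0,0]' --claw '[0,0,0,0,0,0,0,0]' --force 20

```text
t: 13.37
eef_pos: [0.4973, -0.3044, 0.1003]
tool_rot: [-0.0, 0.583, 0.812, -0.0]
contact_force: [-0.2, 0.0, -1.1]
gripper_width: 0.153
grasp_force: 48.9
```

Request:
send_rows --pt "0 0 0.3" --pt "0 0 0.6" --pt "0 0 0.9" --pt "0 0 1.2" --pt "0 0 1.2" --pt "0 0 1.2" --pt "0 0 1.2" --pt "0 0 1.2" --roll '[0,0,0,0,0,0,0,0]' --claw '[0,0,0,0,0,0,0,0]'

```text
t: 14.03
eef_pos: [0.4974, -0.3044, 0.1]
tool_rot: [0.0, 0.583, 0.812, 0.0]
contact_force: [-2.8, 2.4, 9.4]
gripper_width: 0.154
grasp_force: 50.4
```

It is seated, with the rest now pushing back at 9 N. I'll open gradually.

Request:
send_rows --pt "0 0 -0.5" --pt "0 0 -0.5" --pt "0 0 -0.5" --pt "0 0 -0.5" --pt "0 0 -0.5" --pt "0 0 -0.5" --pt "0 0 -0.5" --pt "0 0 -0.5" --roll '[0,0,0,0,0,0,0,0]' --claw '[0.2,0.25,0.35,0.5,0.65,0.8,1,1]'

```text
t: 14.7
eef_pos: [0.4973, -0.3044, 0.0996]
tool_rot: [-0.0, 0.583, 0.812, -0.0]
contact_force: [-0.9, 0.5, -0.7]
gripper_width: 0.997
grasp_force: 0.0
```

Request:
send_rows --pt "0 0 -5" --pt "0 0 -15" --pt "0 0 -35" --pt "0 0 -65" --pt "0 0 -95" --pt "0 0 -130" --pt "0 0 -160" --pt "0 0 -180" --roll '[0,0,0,0,0,0,0,0]' --claw '[1,1,1,1,1,1,1,1]'

```text
t: 15.37
eef_pos: [0.4977, -0.3056, 0.2838]
tool_rot: [0.002, 0.584, 0.812, 0.001]
contact_force: [0.7, -0.2, 0.0]
gripper_width: 1.0
grasp_force: 0.0
```

```bash
python3 - <<'E'
from h import *; from station import bot
bot.read_camera("top")
m=bot.camera_model("wrist"); im=bot.read_camera("wrist")
for a,ce,b,mk in blobs(mask(im,"red"),200):
    ys,xs=np.nonzero(mk); r=cv2.minAreaRect(np.c_[xs,ys].astype(np.float32)); P=np.array([plane(m,p,.128) for p in cv2.boxPoints(r)])
    print(a,b,r,ce); print(P,P.mean(0))
M={n:bot.camera_model(n) for n in("top","side")}
for n in M:
  for a,ce,b,_ in blobs(mask(bot.read_camera(n),"red"),100): print(n,a,ce,b)
goto(bot,(.45,-.05,.28)); goto(bot,(.479,.19,.28))
E
```

```text
1448 [249 114  13 124] ((255.0, 175.5), (123.0, 12.0), 90.0) [255.5124 174.5435]
[[ 0.4702 -0.2447  0.128 ]
 [ 0.4825 -0.2405  0.128 ]
 [ 0.5294 -0.3781  0.128 ]
 [ 0.5155 -0.3827  0.128 ]] [ 0.4994 -0.3115  0.128 ]
top 263 [384.4183 197.2776] [358 187  54  22]
side 300 [287.1333 279.61  ] [266 259  43  42]
t 15.57 tcp [ 0.4973 -0.3044  0.2803] yhead 18.65 slide [256.17    36.5386   0.2719] roll 0 q7 1.047955615484046
t 15.57 tcp [ 0.4973 -0.3044  0.2803] yhead 18.65 slide [474.2923 140.7675   0.3266] roll 0 q7 1.047955615484046
```

The wand blobs match the starting ones to within half a pixel in both views, so it lies back on the rest. Next is the cap.

Request:
send_rows --pt "20 6 0" --pt "55 16 0" --pt "90 26 0" --pt "128 37 0" --pt "166 48 0" --pt "204 59 0" --pt "242 70 0" --pt "280 81 0" --roll '[0,0,0,0,0,0,0,0]' --claw '[1,1,1,1,1,1,1,1]'

```text
t: 16.23
eef_pos: [0.483, -0.0114, 0.2786]
tool_rot: [-0.001, 0.583, 0.812, -0.001]
contact_force: [1.6, -0.3, -0.3]
gripper_width: 0.998
grasp_force: 0.0
```

Request:
send_rows --pt "38 11 0" --pt "70 20 0" --pt "95 28 0" --pt "109 32 0" --pt "109 32 0" --pt "109 32 0" --pt "109 32 0" --pt "109 32 0" --roll '[0,0,0,0,0,0,0,0]' --claw '[1,1,1,1,1,1,1,1]'

```text
t: 16.9
eef_pos: [0.4798, 0.0985, 0.2793]
tool_rot: [-0.0, 0.584, 0.812, -0.0]
contact_force: [0.3, -0.1, 0.2]
gripper_width: 0.996
grasp_force: 0.0
```

```bash
python3 - <<'E'
from h import *; from station import bot
m=bot.camera_model("wrist"); im=bot.read_camera("wrist"); np.save("pics/cap.npy",im)
def circ(mk,z):
    c=max(cv2.findContours(mk.astype(np.uint8),cv2.RETR_EXTERNAL,cv2.CHAIN_APPROX_NONE)[0],key=cv2.contourArea)[:,0]
    P=np.array([plane(m,p,z)[:2] for p in cv2.convexHull(c)[:,0].astype(float)])
    s=np.linalg.lstsq(np.c_[2*P,np.ones(len(P))],(P**2).sum(1),rcond=None)[0]; rr=np.linalg.norm(P-s[:2],axis=1); return s[:2],rr.mean(),rr.std()
for a,ce,b,mk in blobs(mask(im,"yellow"),200): print("yellow",a,ce,b,circ(mk,.013))
print("exp cap",proj(m,[.479,.19,.013]),"hub rim",proj(m,[.508,.392,.055]))
cv2.imwrite("pics/cap.png",im[...,::-1]); goto(bot,(.479,.19,.28))
E
```

```text
yellow 644 [220.1739   7.6273] [196   0  48  19] (array([0.3608, 0.2976]), np.float64(0.033548297847829874), np.float64(0.00021535532415414702))
yellow 1740 [188.8408  72.7603] [165  47  48  53] (array([0.3485, 0.1855]), np.float64(0.03399577527121618), np.float64(0.0001736719557722666))
yellow 3397 [278.6953  98.0118] [245  63  68  72] (array([0.481, 0.193]), np.float64(0.04905226857539287), np.float64(0.0001969597717293613))
yellow 1005 [330.406  264.6129] [317 234  33  57] (array([ 0.6819, -0.0163]), np.float64(0.05531068056621968), np.float64(0.0008456311152909157))
yellow 277 [476.9639 279.8989] [458 271  38  18] (array([0.9078, 0.0237]), np.float64(0.031114348652079588), np.float64(0.007571934487062527))
exp cap [276.6368 101.3213] hub rim [364.3132 -71.715 ]
t 16.95 tcp [0.4799 0.0987 0.2794] yhead 18.5 slide [86.8755 28.1106 -0.6154] roll 0 q7 0.09274576018903927
```

View pics/cap.png

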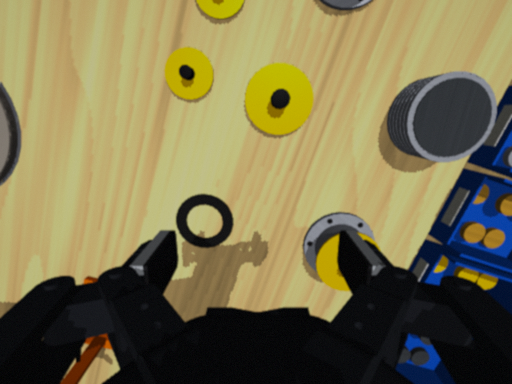

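The large cap is at (279,98), measured at (0.481,0.193) with radius 49 mm, which matches the description. The small ones measure 34 mm. I'll move over it and down part way.

Request:
send_rows --pt "22 8 0" --pt "45 15 0" --pt "67 23 10" --pt "89 31 30" --pt "89 31 60" --pt "89 31 90" --pt "89 31 120" --pt "89 31 130" --roll '[0,0,0,0,0,0,0,0]' --claw '[1,1,1,1,1,1,1,1]'

```text
t: 17.62
eef_pos: [0.4788, 0.1927, 0.1461]
tool_rot: [-0.001, 0.584, 0.812, -0.003]
contact_force: [-1.0, -0.3, 0.9]
gripper_width: 0.999
grasp_force: 0.0
```

```bash
cat >> h.py <<'E'
def fitc(P):
    s=np.linalg.lstsq(np.c_[2*P,np.ones(len(P))],(P**2).sum(1),rcond=None)[0]; r=np.linalg.norm(P-s[:2],axis=1); return s[:2],r.mean(),r.std()
def circ(m,mk,z):
    c=max(cv2.findContours(mk.astype(np.uint8),cv2.RETR_EXTERNAL,cv2.CHAIN_APPROX_NONE)[0],key=cv2.contourArea)
    return fitc(np.array([plane(m,p,z)[:2] for p in cv2.convexHull(c)[:,0].astype(float)]))
E
python3 - <<'E'
from h import *; from station import bot
bot.read_camera("wrist"); m=bot.camera_model("wrist"); im=bot.read_camera("wrist")
for a,ce,b,mk in blobs(mask(im,"yellow"),800): print("yellow",a,ce,b,circ(m,mk,.013))
goto(bot,(.481,.193,.018))
E
```

```text
yellow 3891 [174.5091  34.9504] [137   0  74  75] (array([0.3611, 0.2995]), np.float64(0.03397602767026245), np.float64(0.0001161344855970834))
yellow 3047 [136.6163 144.7742] [103 112  67  68] (array([0.349 , 0.1873]), np.float64(0.03405215168268364), np.float64(0.00012450882678768466))
yellow 5919 [260.1684 177.7194] [214 134  93  91] (array([0.4807, 0.1936]), np.float64(0.04916493415633395), np.float64(0.00012847775425712526))
t 17.72 tcp [0.4799 0.193  0.1482] yhead 18.56 slide [ -0.1886   1.5168 130.1929] roll 0 q7 0.06472664716752985
```

Request:
send_rows --pt "0 1 20" --pt "0 1 45" --pt "0 1 70" --pt "0 1 95" --pt "0 1 112" --pt "0 1 124" --pt "0 1 130" --pt "0 1 130" --roll '[0,0,0,0,0,0,0,0]' --claw '[1,1,1,1,1,1,1,1]'

```text
t: 18.38
eef_pos: [0.4824, 0.1949, 0.0198]
tool_rot: [0.0, 0.583, 0.812, 0.0]
contact_force: [-0.8, 0.5, -0.1]
gripper_width: 1.002
grasp_force: 0.0
```

Request:
send_rows --pt "0 0 0" --pt "0 0 0" --pt "0 0 0" --pt "0 0 0" --pt "0 0 0" --pt "0 0 0" --pt "0 0 0" --pt "0 0 0" --roll '[0,0,0,0,0,0,0,0]' --claw '[0.6,0.5,0.4,0.3,0.2,0.1,0.1,0.1]' --force 40

```text
t: 19.05
eef_pos: [0.4821, 0.1951, 0.0203]
tool_rot: [0.0, 0.583, 0.812, 0.0]
contact_force: [-1.4, -0.5, 6.3]
gripper_width: 0.291
grasp_force: 38.9
```

Request:
send_rows --pt "0 0 0" --pt "0 0 0" --pt "0 0 0" --pt "0 0 0" --pt "0 0 0" --pt "0 0 0" --pt "0 0 0" --pt "0 0 0" --roll '[0,0,0,0,0,0,0,0]' --claw '[0,0,0,0,0,0,0,0]'

```text
t: 19.72
eef_pos: [0.4821, 0.1951, 0.0203]
tool_rot: [0.0, 0.583, 0.812, 0.0]
contact_force: [-1.3, -0.7, 5.4]
gripper_width: 0.289
grasp_force: 38.9
```

Request:
send_rows --pt "0 0 -5" --pt "0 0 -15" --pt "0 0 -35" --pt "0 0 -60" --pt "0 0 -90" --pt "0 0 -125" --pt "0 0 -155" --pt "0 0 -170" --roll '[0,0,0,0,0,0,0,0]' --claw '[0,0,0,0,0,0,0,0]'

```text
t: 20.38
eef_pos: [0.4833, 0.195, 0.1939]
tool_rot: [0.001, 0.584, 0.812, 0.002]
contact_force: [0.3, 0.1, -1.7]
gripper_width: 0.291
grasp_force: 39.4
```

Request:
send_rows --pt "10 4 0" --pt "25 10 0" --pt "45 17 0" --pt "65 25 0" --pt "80 31 0" --pt "95 37 0" --pt "95 37 0" --pt "95 37 0" --roll '[0,0,0,0,0,0,0,0]' --claw '[0,0,0,0,0,0,0,0]'

```text
t: 21.05
eef_pos: [0.486, 0.2975, 0.1887]
tool_rot: [0.0, 0.582, 0.813, -0.001]
contact_force: [0.4, -1.6, -1.9]
gripper_width: 0.286
grasp_force: 39.4
```

```bash
python3 - <<'E'
from h import *; from station import bot
bot.read_camera("wrist"); m=bot.camera_model("wrist"); im=bot.read_camera("wrist"); o=bot.get_obs(); print(o["grasp_force"],o["gripper_width"])
for a,ce,b,mk in blobs(mask(im,"yellow"),800): print("yellow",a,ce,b,circ(m,mk,o["eef_pos"][2]-.0203+.013))
print("exp rim",proj(m,[.508,.392,.055]))
goto(bot,(.508,.392,.19)); np.save("pics/h.npy",im)
s=bot.read_camera("side")
w=np.hstack([im,cv2.resize(s[60:220,150:260],(264,384))]); cv2.imwrite("pics/h.png",w[...,::-1])
E
```

```text
39.413575530052185 0.28659667257227844
yellow 2409 [157.2719 133.9655] [128 105  59  60] (array([0.416 , 0.3323]), np.float64(0.015955824347751255), np.float64(5.733837551508297e-05))
yellow 10876 [257.9336 199.1516] [176 150 163 113] (array([0.4864, 0.2966]), np.float64(0.048515429644469345), np.float64(0.001009588687049507))
yellow 1859 [128.0748 216.0441] [101 192  54  50] (array([0.4103, 0.2796]), np.float64(0.015985791063584057), np.float64(0.00010770072782667794))
exp rim [309.6829  97.687 ]
t 21.15 tcp [0.4864 0.2955 0.1892] yhead 18.58 slide [84.6266 51.1798 -0.9882] roll 0 q7 -0.10437965656406865
```

View pics/h.png

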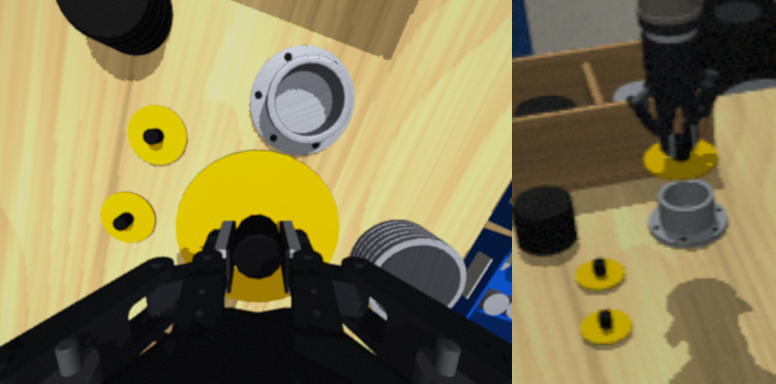

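The cap hangs level in the grip, with its disc spanning (176..339, 150..263). The hub is visible at about (302,100), and the cup's mouth is free. I'll fit the hub's base outline and mouth.

```bash
python3 - <<'E'
from h import *; from station import bot
m=bot.camera_model("wrist"); im=np.load("pics/h.npy")
h=cv2.cvtColor(im,cv2.COLOR_RGB2HSV); x0,y0,x1,y1=235,35,370,152
wood=(h[...,1]>70)&(h[...,2]>70); mk=np.zeros(wood.shape,np.uint8); mk[y0:y1,x0:x1]=(~wood)[y0:y1,x0:x1]
mk=cv2.morphologyEx(mk,cv2.MORPH_OPEN,np.ones((3,3),np.uint8))
def robust(P,tag):
    for _ in range(6):
        c,r,s=fitc(P); d=np.abs(np.linalg.norm(P-c,axis=1)-r); k=d<max(2*s,.0006); 
        if k.all(): break
        P=P[k]
    print(tag,c,"r",r,"std",s,"n",len(P))
b=max(blobs(mk,300),key=lambda t:t[0]); print(b[:3])
c=max(cv2.findContours(b[3].astype(np.uint8),cv2.RETR_EXTERNAL,cv2.CHAIN_APPROX_NONE)[0],key=cv2.contourArea)[:,0].astype(float)
robust(np.array([plane(m,p,.010)[:2] for p in c]),"base")
# rim outer and mouth by radial edges on the rim plane
g=cv2.GaussianBlur(cv2.cvtColor(im,cv2.COLOR_RGB2GRAY),(3,3),0).astype(np.float32)
c0=np.array([.508,.392])
for z,rng,sg,tag in((.055,(.027,.039),1,"mouth 34"),(.055,(.037,.048),-1,"rim 42"),(.010,(.052,.068),0,"base 60")):
    cc=c0
    for it in range(3):
        P=[]
        for a in np.radians(np.arange(0,360,4)):
            rs=np.arange(*rng,.0003); pt=np.array([proj(m,[*(cc+r*np.array([np.cos(a),np.sin(a)])),z]) for r in rs],np.float32)
            v=cv2.remap(g,pt[None,:,0].copy(),pt[None,:,1].copy(),cv2.INTER_LINEAR)[0]; d=np.gradient(v); d=np.abs(d) if sg==0 else sg*d
            i=d.argmax()
            if d[i]>1.5: P.append(cc+rs[i]*np.array([np.cos(a),np.sin(a)]))
        cc=fitc(np.array(P))[0]
    robust(np.array(P),tag)
E
```

```text
(np.int32(9085), array([301.9663,  99.0435]), array([250,  45, 105, 107], dtype=int32))
base [0.5091 0.3889] r 0.059620861129679 std 0.0002931362325928775 n 262
mouth 34 [0.5087 0.3885] r 0.03436062245787928 std 0.0002827996094869817 n 83
rim 42 [0.5091 0.3885] r 0.040654131969065026 std 0.000361721880907227 n 53
base 60 [0.5082 0.383 ] r 0.05837940566871954 std 0.0019512941766831348 n 67
```

All three fits agree on the hub at (0.509,0.3887), with radii matching the description. I'll move over it and lower.

Request:
send_rows --pt "10 7 0" --pt "25 16 0" --pt "45 28 0" --pt "62 39 0" --pt "74 47 0" --pt "80 51 0" --pt "80 51 0" --pt "80 51 0" --roll '[0,0,0,0,0,0,0,0]' --claw '[0,0,0,0,0,0,0,0]'

```text
t: 21.87
eef_pos: [0.5093, 0.3882, 0.1894]
tool_rot: [0.0, 0.583, 0.812, -0.0]
contact_force: [0.3, 0.3, -1.3]
gripper_width: 0.287
grasp_force: 39.5
```

Request:
send_rows --pt "0 0 10" --pt "0 0 28" --pt "0 0 50" --pt "0 0 70" --pt "0 0 85" --pt "0 0 96" --pt "0 0 102" --pt "0 0 104" --roll '[0,0,0,0,0,0,0,0]' --claw '[0,0,0,0,0,0,0,0]'

```text
t: 22.53
eef_pos: [0.5089, 0.3878, 0.0846]
tool_rot: [-0.0, 0.584, 0.812, -0.001]
contact_force: [-0.0, 0.5, -1.6]
gripper_width: 0.288
grasp_force: 39.5
```

```bash
python3 - <<'E'
from h import *; from station import bot
bot.read_camera("top"); goto(bot,(.509,.388,.0673)); o=bot.get_obs(); print(o["contact_force"])
m=bot.camera_model("wrist"); im=bot.read_camera("wrist")
for a,ce,b,mk in blobs(mask(im,"yellow"),4000): print("held",ce,b,circ(m,mk,o["eef_pos"][2]-.0203+.013))
m=bot.camera_model("side"); im=bot.read_camera("side")
for a,ce,b,mk in blobs(mask(im,"yellow"),100):
    if b[1]<165: print("side",a,ce,b,circ(m,mk,o["eef_pos"][2]-.0203+.013))
E
```

```text
t 22.58 tcp [0.5091 0.3881 0.085 ] yhead 18.61 slide [-0.0693 -0.1706 17.7279] roll 0 q7 -0.12454663534203556
[0.616  0.2127 0.0669]
held [257.8179 199.2384] [176 150 163 113] (array([0.5093, 0.3886]), np.float64(0.04852102559109009), np.float64(0.0009316381484108904))
side 208 [221.8606 137.0433] [209 129  27  16] (array([0.51  , 0.3807]), np.float64(0.048407645175629906), np.float64(0.0013933078267759093))
```

Held cap centre measures (0.5093,0.3886), within 1 mm of the hub. I'll lower slowly.

Request:
send_rows --pt "0 0 3" --pt "0 0 6" --pt "0 0 9" --pt "0 0 12" --pt "0 0 14" --pt "0 0 15.5" --pt "0 0 16.5" --pt "0 0 17" --roll '[0,0,0,0,0,0,0,0]' --claw '[0,0,0,0,0,0,0,0]'

```text
t: 23.35
eef_pos: [0.5091, 0.3888, 0.0684]
tool_rot: [-0.0, 0.583, 0.812, -0.0]
contact_force: [0.4, -0.1, -1.5]
gripper_width: 0.286
grasp_force: 39.5
```

Request:
send_rows --pt "0 0 0.3" --pt "0 0 0.6" --pt "0 0 0.9" --pt "0 0 1.2" --pt "0 0 1.2" --pt "0 0 1.2" --pt "0 0 1.2" --pt "0 0 1.2" --roll '[0,0,0,0,0,0,0,0]' --claw '[0,0,0,0,0,0,0,0]'

```text
t: 24.02
eef_pos: [0.5092, 0.3888, 0.0674]
tool_rot: [-0.0, 0.583, 0.812, 0.0]
contact_force: [0.5, -0.8, -0.4]
gripper_width: 0.292
grasp_force: 39.5
```

Request:
send_rows --pt "0 0 0.3" --pt "0 0 0.5" --pt "0 0 0.7" --pt "0 0 0.7" --pt "0 0 0.7" --pt "0 0 0.7" --pt "0 0 0.7" --pt "0 0 0.7" --roll '[0,0,0,0,0,0,0,0]' --claw '[0,0,0,0,0,0,0,0]'

```text
t: 24.68
eef_pos: [0.5092, 0.3889, 0.0674]
tool_rot: [-0.0, 0.583, 0.812, 0.0]
contact_force: [-2.5, -1.0, 6.4]
gripper_width: 0.289
grasp_force: 40.1
```

It is seated: 6.4 N at z 0.0674, against 0.0673 expected. I'll release and rise.

Request:
send_rows --pt "0 0 -0.5" --pt "0 0 -0.5" --pt "0 0 -0.5" --pt "0 0 -0.5" --pt "0 0 -0.5" --pt "0 0 -0.5" --pt "0 0 -0.5" --pt "0 0 -0.5" --roll '[0,0,0,0,0,0,0,0]' --claw '[0.34,0.4,0.5,0.6,0.75,0.9,1,1]'

```text
t: 25.35
eef_pos: [0.5092, 0.3888, 0.0672]
tool_rot: [-0.0, 0.583, 0.812, -0.0]
contact_force: [0.6, -0.2, 0.6]
gripper_width: 1.001
grasp_force: 0.0
```

Request:
send_rows --pt "0 0 -5" --pt "0 0 -15" --pt "0 0 -35" --pt "0 0 -60" --pt "0 0 -90" --pt "0 0 -120" --pt "0 0 -145" --pt "0 0 -155" --roll '[0,0,0,0,0,0,0,0]' --claw '[1,1,1,1,1,1,1,1]'

```text
t: 26.02
eef_pos: [0.5111, 0.3896, 0.2274]
tool_rot: [0.001, 0.583, 0.812, 0.003]
contact_force: [0.9, 0.5, 0.6]
gripper_width: 0.998
grasp_force: 0.0
```

```bash
python3 - <<'E'
from h import *; from station import bot
bot.read_camera("top"); bot.read_camera("top"); m=bot.camera_model("wrist"); im=bot.read_camera("wrist"); o=bot.get_obs(); print(o["t"],o["eef_pos"],o["contact_force"],o["gripper_width"])
for a,ce,b,mk in blobs(mask(im,"yellow"),4000): print("cap",a,ce,b,circ(m,mk,.060))
h=cv2.cvtColor(im,cv2.COLOR_RGB2HSV); wood=(h[...,1]>70)&(h[...,2]>70)&(h[...,1]<190); mk=(~wood).astype(np.uint8); mk[260:]=0
for a,ce,b,k in blobs(cv2.morphologyEx(mk,cv2.MORPH_OPEN,np.ones((3,3),np.uint8)),6000):
    print("hub+cap outline",a,ce,b,circ(m,k,.010))
for n in("top","side"):
    for a,ce,b,k in blobs(mask(bot.read_camera(n),"red"),100): print(n,"wand",a,ce,b)
E
```

```text
26.1667 [0.5093 0.389  0.2228] [-0.9718  0.3903 -0.9951] 1.0003899204072344
cap 4785 [255.3233 174.0345] [214 134  83  82] (array([0.5095, 0.3878]), np.float64(0.048967072180642605), np.float64(0.0003036347625205324))
hub+cap outline 7690 [282.7642  35.1212] [141   0 262  81] (array([0.4655, 0.6602]), np.float64(0.17310391097637862), np.float64(0.026303126992485337))
hub+cap outline 6945 [91.0572 87.8575] [ 41  44 103  86] (array([0.2843, 0.4172]), np.float64(0.05823029613739247), np.float64(0.004470177133182629))
hub+cap outline 6511 [254.8125 168.5724] [210 122  90  95] (array([0.5097, 0.3848]), np.float64(0.06309326940426675), np.float64(0.0018252067881724381))
top wand 262 [384.5382 197.229 ] [358 187  54  22]
side wand 299 [287.2341 279.6957] [266 259  43  42]
```

The cap's disc fits at z 60 mm with r = 49 mm, about 1 mm from the hub's axis. The wand is unchanged on its rest, so I'm handing in.

```bash
python3 -c "
from station import bot
print(bot.hand_in())"
```

```text
the job is handed in; nothing more can be done
None
```

I handed the job in at about 26 s: the wand tip was dipped to about 6 mm above the hub floor, the wand lies back on both forks, and the cap sits level on the hub about 1 mm off centre (my own measurements; `hand_in()` returned no verdict).

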